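Close and pin a hinged specimen clamp, then hold it squeezed

ROBOT

A 6-joint arm with a two-finger parallel gripper is mounted at the origin on the work surface. World frame = base frame: x ahead of the robot, y to its left, z up, the work surface at z = 0. Lengths are in m, angles in rad, forces in N, time in s.
With the tool pointing down it reaches from about 0.375 to 0.925 m from the base axis. Payload 5.7 kg.
Tool frame: the origin (TCP) lies at the very end of the fingers, on their centre line; the grasp point (between the pads) lies 19 mm behind it; z points along the fingers, y is the line along which they close (so a half turn about z gives the same grasp; the last joint's range is limited). The gripper opens to 85 mm and grips with 20 to 120 N. Pads are 22 mm wide; open, the fingers measure 114 mm over their backs; the gripper's body (76 mm by 85 mm) begins 54 mm behind the grasp point. The pads swing forward as they close: fully open they stand 13 mm farther back than shut.
Start: joints at [1.171, 0.359, 1.51, -0, 1.272, -0.115], TCP at [0.169, 0.576, 0.207] pointing down, gripper open.
Joint ranges: [-2.97, 2.97], [-1.01, 2.36], [0.21, 2.38], [-0.96, 4.11], [0.2, 2.71], [-2.98, 2.98]. Speed limits (rad/s): [2.39, 2.39, 3.14, 3.14, 3.14, 3.14].

INTERFACE

Orientations are given as a rotation vector (axis times angle).
In Python, from workcell import manip gives the robot as it stands.
- The arm moves only by the tool steer_hand, called after "Emit:" by a JSON object that holds its "method" and its "body". Schema: {"type":"object","properties":{"steps":{"type":"array","items":{"type":"array","items":{"type":"number"},"minItems":7,"maxItems":7},"minItems":1,"maxItems":20},"only":{"type":"string"},"quiet":{"type":"boolean"},"lines":{"type":"string"}},"required":["steps"],"additionalProperties":false}. steps is a list of rows, 1 to 20 of them, each of 7 numbers: dx, dy, dz in units of 5 mm, then a rotation vector rx, ry, rz in units of 0.05 rad, then the finger opening in m; each row is the pose to reach, as a shift and turn from the pose commanded when the call began, along the tool's axes at that moment; what a row does not reach only later rows make up. A row lasts 1/8 s, in which the tool goes at most 0.0625 m and 0.188 rad, less where a joint would pass 70% of its speed; a pose out of reach is approached as far as the arm can. The fingers move at their own pace and stop on an object; the grip force is fixed at half the most. Time passes only in rows, so rows that do not move let the fingers close. The tool returns the time, the measured TCP pose, the force, the opening and the grip force at its end. only (a regular expression) keeps the lines of the reply that match it, lines (a string "A,B") keeps lines A to B, and quiet returns only ok. Input that does not fit is refused with a message, and nothing moves.
- manip.get_obs(): the state, without advancing time (a new reading comes with each control period).
- manip.get_image(name): name is "side" or "top"; returns a dict with "color" (480x640x3 uint8, blue, green, red), "K" (3x3 intrinsics, pixels), "position" and "attitude" of the camera in the world. Camera axes: x right, y down, z forward; pixel columns grow to the right and rows downward; lengths in m; the calibration is good to about 2 mm. A picture is of the moment at which its call begins. There is no depth.
- manip.job_done(): hands the job in; it is judged then, once.
The state is a dict: "time": time; "joints": joint angles; "qd": joint speeds; "effort": joint torques, N m; "ee_pos": TCP position; "eef_rot": TCP orientation; "force": force on the tool from outside, world axes, zero at the start; "ft_torque": the same for the moment, N m; "finger_gap": finger opening in m; "finger_force": force on a finger pad.
Only numpy, scipy, OpenCV 4.12 (cv2) and the standard library are available. Lean on these libraries where they do the work, as an engineer would, in place of code of your own. Each camera call takes 0.05 s, during which the arm holds its last target. There are 200 camera calls.

TASK

Swing the red gate of the specimen clamp fully shut against the aluminium back jaw, then push the red-headed pin all the way down through the holes of both halves and let go of it. Finish by squeezing the two closed jaws together between the gripper's fingers: the program ends while the gripper is still squeezing the clamp firmly. Leave the black-headed pin in the stand and the other things on the bench where they are.

Things in the scene. Friction and masses are not known exactly. Their poses are not given: they have to be found in the camera images.
- clamp: Hinged specimen clamp, bolted down (place and yaw vary). Origin: centre of the underside of its steel base plate, 150 (x) x 210 (y) x 12 mm; z up. In its frame, mm: the vertical hinge axis is at x 0, y -60 (barrel top z 62); the two jaws run along y from -48 to 57 and meet on the plane x = 0; the lugs with the pin holes are round x 0, y 75. Space beside the jaws is free above the plate.
- back_jaw: Fixed aluminium half; origin and axes as clamp. Jaw block x 0 to 22, y -48 to 57, z 12 to 60 mm. Its lug: 36 x 36 mm round x 0, y 75, z 12 to 38, with a vertical 12 mm hole down to the base plate (top at z 12). A brass test strip (2 mm thick, y -15 to 15) stands between the jaws, top at z 75.
- gate (a joint): Angle of the red gate (moving half) about the hinge: 0 = shut, at a stop; opens to 1.1 towards the clamp's -x, anticlockwise from above; starts 0.45 to 0.85. Stiff (0.12 N m), stays where left. Shut, its jaw block is x -22 to 0, y -48 to 57, z 14 to 60 mm in the clamp's frame (both jaws together 44 mm thick) and its lug (36 x 36, z 40 to 54, 12 mm hole) lies over the back jaw's lug, holes in line.
- gate_face (a point): Middle of the gate's outer (ribbed, red) face, 48 mm above the bench; it moves with the gate. Axes: x and y turn with the gate (as the clamp's when shut), -x points out of the face. It is 64.5 mm from the hinge along the gate.
- gate_hole (a point): Centre of the upper mouth of the 12 mm hole in the gate's lug, 54 mm above the bench, 135 mm from the hinge axis; moves with the gate.
- back_hole (a point): Centre of the upper mouth of the 12 mm hole in the back jaw's lug, 38 mm above the bench; axes as the clamp's, z up. Fixed to the clamp; when the gate is shut gate_hole is right above it.
- clamp_squeeze (a point): A good point to squeeze the shut jaws at: on their meeting plane, 45 mm from the hinge axis along y, 48 mm above the bench (12 mm below the tops of the jaws). Fixed to the clamp; the fingers close along its x.
- pin: Red-headed locking pin, upright in one of the stand's holes. Steel shank 10 mm diameter, 36 long, chamfered foot; head 18 mm diameter, 28 tall. Origin: centre of the foot, z up the pin. 40 to 75 g. In the stand the foot is 6 mm above the bench, the underside of the head 42 mm. Fully home, the head rests on the gate's lug and the foot is 18 mm above the bench, 20 mm below back_hole.
- pin_tip (a point): Centre of the foot of the red-headed pin (same as pin's origin).
- stand: Blue pin stand, fixed, 50 (x) x 110 (y) x 30 mm tall, origin at the centre of its underside; two 12 mm holes 24 mm deep at x 0, y -30 and +30. One holds the red-headed pin, the other the black one; which is which varies.
- spare: Spare pin with a black head, too short for the job: shank 10 mm diameter, 28 long, head 18 mm diameter, 28 tall. Origin: centre of the foot. Leave it in the stand.
- caliper: Black and steel caliper lying flat, 200 mm long, 12 thick. Leave alone.
- screwdriver: Green-handled screwdriver lying on the bench. Leave alone.
- jar: Jar, 52 mm diameter, 60 tall. Leave alone.
- weight: Brass weight, 40 mm diameter, 56 tall. Leave alone.
- tray: Grey open tray 120 x 170 x 30 mm with two metal test strips in it. Leave alone.
- strip0: Brass test strip 80 x 20 x 4 mm in the tray. Leave alone.
- strip1: Aluminium test strip 80 x 20 x 4 mm in the tray. Leave alone.
- stop: Yellow emergency-stop box with a red button, 70 x 70 x 74 mm tall, fixed at the robot's right. Leave alone.

How it is judged:
By the outcome, as a careful person would: the job done as asked, in the order asked, and still so for the second after the job is handed in, while the arm keeps its last pose, push and grip.
It also fails if it takes over 67 s, if anything falls off the work surface, if the arm or the gripper's body presses on something with over 40 N, if the wrist force passes 120 N, or if a joint passes its speed limit or range.

## Working session

There is one attempt and no reset: what is moved stays moved. The work goes in short steps, Python scripts to look and compute and a tool call to move; the robot and the scene stay as the last step left them, time stands still between calls to the robot, and variables do not carry over. Pictures are saved under pics/ and viewed, at most 10 in all, crops included, and the job is handed in when it is done.

```bash
ls; mkdir -p pics; python3 - <<'E'
from workcell import manip
import cv2,numpy as np
for n in("top","side"):
    d=manip.get_image(n);cv2.imwrite(f"pics/{n}0.png",d["color"]);print(n,d["K"],d["position"],d["attitude"])
o=manip.get_obs();print(o)
E
```

```text
pics
workcell.py
top [[456.17297932   0.         329.30557899]
 [  0.         456.17297932 237.07817509]
 [  0.           0.           1.        ]] [0.46680479 0.02377214 1.17760293] [-2.15845777  2.20116591 -0.03813342]
side [[605.78972033   0.         317.30199949]
 [  0.         605.78972033 234.96723917]
 [  0.           0.           1.        ]] [-0.12170943 -0.89592269  1.03377242] [-2.18019196  0.68905583 -0.33131605]
{'time': 0.1, 'joints': array([ 1.17090623e+00,  3.59454017e-01,  1.51132854e+00, -1.19261139e-05,
        1.27249175e+00, -1.15080021e-01]), 'qd': array([-1.37702103e-03, -4.24639429e-05, -1.52481127e-03, -8.11233783e-04,
        1.05921046e-03,  5.59410426e-04]), 'effort': array([-4.91749834e-04, -5.28651452e+01, -2.79349941e+01, -3.50094469e-04,
        5.07775214e-03,  3.63789596e-06]), 'ee_pos': array([0.16832972, 0.57522419, 0.20632349]), 'eef_rot': array([-4.45803251e-01, -3.10937873e+00,  2.55865994e-03]), 'force': array([-0.17247589, -0.72644574, -0.83393923]), 'ft_torque': array([ 0.05956429,  0.02888881, -0.0105634 ]), 'finger_force': 0.0, 'finger_gap': 0.08589373478552322}
```

View pics/top0.png

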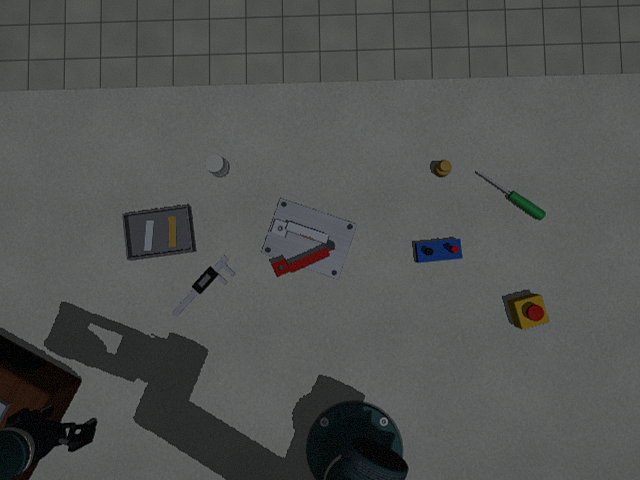

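View pics/side0.png

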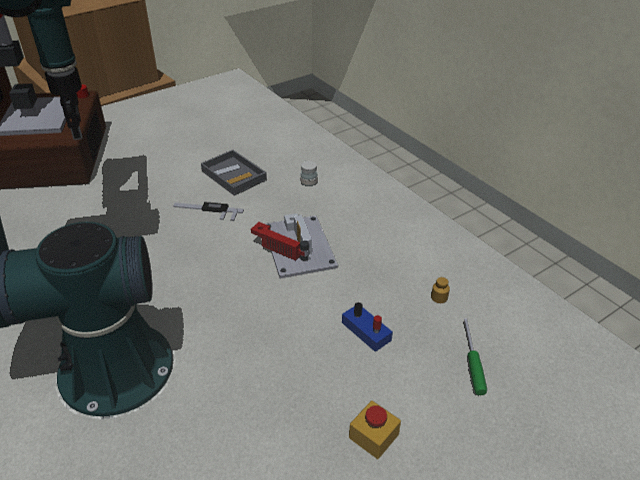

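Top view: clamp around (308,237), with the hinge at (330,245), the lugs at the left near (280,228) and the red gate open towards the robot. The stand is at (437,250), with the red pin at (453,249) and the black pin at (429,251). The side view agrees: red pin (377,323), gate lug (260,229).

```bash
cat > h.py <<'E'
import cv2,numpy as np
from workcell import manip
from scipy.spatial.transform import Rotation as R
def cam(n):
    d=manip.get_image(n); d["R"]=R.from_rotvec(d["attitude"]).as_matrix(); return d
def ray(d,p):
    return d["R"]@np.linalg.solve(d["K"],[p[0],p[1],1.])
def onz(d,p,z):
    r=ray(d,p); c=np.array(d["position"]); return c+r*(z-c[2])/r[2]
def tri(d1,p1,d2,p2):
    a,b=[x/np.linalg.norm(x) for x in(ray(d1,p1),ray(d2,p2))]
    c1,c2=np.array(d1["position"]),np.array(d2["position"])
    s=np.linalg.lstsq(np.c_[a,-b],c2-c1,rcond=None)[0]
    P,Q=c1+s[0]*a,c2+s[1]*b; return (P+Q)/2,np.linalg.norm(P-Q)
def proj(d,P):
    q=d["K"]@d["R"].T@(np.array(P)-d["position"]); return q[:2]/q[2]
def mask(d,col):
    h=cv2.cvtColor(d["color"],cv2.COLOR_BGR2HSV); H,S,V=cv2.split(h)
    if col=="red": return (((H<8)|(H>172))&(S>140)&(V>50)).astype(np.uint8)
    if col=="blue": return ((H>100)&(H<130)&(S>120)&(V>40)).astype(np.uint8)
def blobs(m,amin=15):
    n,l,s,c=cv2.connectedComponentsWithStats(m,connectivity=8)
    return [(s[i,4],c[i],(l==i).astype(np.uint8),s[i,:4]) for i in range(1,n) if s[i,4]>=amin]
def tool():
    o=manip.get_obs(); return np.array(o["ee_pos"]),R.from_rotvec(o["eef_rot"]).as_matrix(),o
E
python3 - <<'E'
from h import *
for n in("top","side"):
    d=cam(n)
    for c in("red","blue"):
        for b in blobs(mask(d,c)):
            print(n,c,b[0],b[1].round(1),b[3])
    if n=="top":
        x,y,w,h=245,185,120,105
    else: x,y,w,h=240,200,110,85
    cr=cv2.convertScaleAbs(d["color"][y:y+h,x:x+w],alpha=1.5)
    cv2.imwrite(f"pics/{n}1.png",cv2.resize(cr,None,fx=5,fy=5,interpolation=cv2.INTER_CUBIC))
E
```

```text
top red 35 [454.6 248.6] [452 246   7   6]
top red 565 [299. 262.] [272 248  58  29]
top red 197 [535.2 312.5] [528 305  16  16]
top blue 712 [438.2 250.3] [416 239  46  23]
side red 114 [82.3 92. ] [77 84 11 15]
side red 660 [276.1 239.8] [251 222  53  38]
side red 88 [376.7 322.1] [373 316   8  13]
side red 330 [376.  415.5] [366 406  21  20]
side blue 1049 [366.3 328.4] [342 306  50  45]
```

View pics/top1.png

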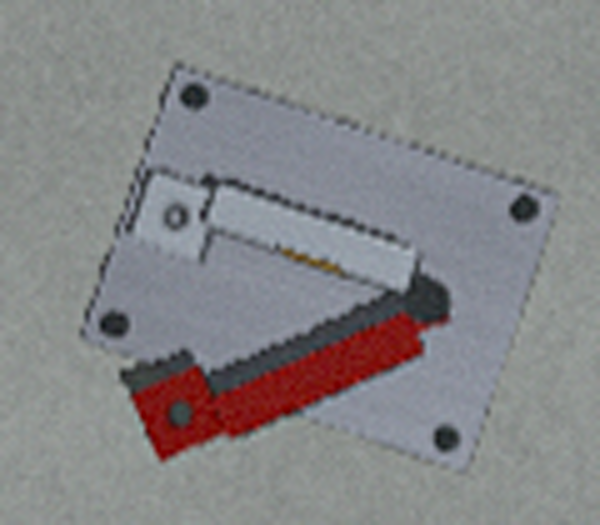

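View pics/side1.png

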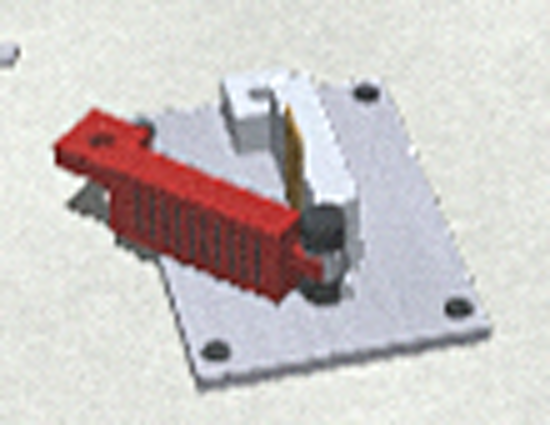

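Top crop: plate screws at (194,96), (525,208), (446,438) and (114,324), back hole (175,215), gate hole (180,412), hinge barrel (430,300), all in crop pixels at 5x. Side crop confirms that the gate is open and the strip stands in place.

```bash
python3 - <<'E'
from h import *
d=cam("top"); s=cam("side")
def dark(p,r=4):
    g=cv2.cvtColor(d["color"],cv2.COLOR_BGR2GRAY).astype(float); x0,y0=int(round(p[0])),int(round(p[1]))
    w=g[y0-r:y0+r+1,x0-r:x0+r+1]; m=np.clip(np.median(w)-15-w,0,None); yy,xx=np.mgrid[-r:r+1,-r:r+1]
    return np.array([x0+(m*xx).sum()/m.sum(),y0+(m*yy).sum()/m.sum()])
c=lambda x,y:np.array([(x+.5)/5-.5+245,(y+.5)/5-.5+185])
sc=[dark(c(*p)) for p in((194,96),(525,208),(446,438),(114,324))]
P=np.array([onz(d,p,.0125)[:2] for p in sc]); print("screws",P.round(4)); ctr=P.mean(0)
ey=(P[0]-P[1]+P[3]-P[2]); yaw=np.arctan2(-ey[0],ey[1])
ex=(P[0]-P[3]+P[1]-P[2]); yaw2=np.arctan2(ex[1],ex[0]); print("ctr",ctr,"yaw",yaw,yaw2)
C=np.array([onz(d,c(*p),.012)[:2] for p in((176,65),(557,192),(465,470),(83,337))]); print("corner ctr",C.mean(0), np.linalg.norm(C[0]-C[1]),np.linalg.norm(C[1]-C[2]))
ey=C[0]-C[1]+C[3]-C[2];print("yaw c",np.arctan2(-ey[0],ey[1]))
Y=yaw
T=lambda x,y:ctr+R.from_euler('z',Y).as_matrix()[:2,:2]@[x,y]
bh=onz(d,c(175,215),.038)[:2]; hg=onz(d,c(430,300),.062)[:2]; gh=onz(d,c(180,412),.054)[:2]
print("back hole",bh,"pred",T(0,.075)); print("hinge",hg,"pred",T(0,-.06)); v=gh-T(0,-.06)
print("gatehole",gh,np.linalg.norm(v),"angle",np.arctan2(-v[0],v[1])-Y)
# pins
bt=[b for b in blobs(mask(d,"red")) if b[0]<60][0]; bs=[b for b in blobs(mask(s,"red")) if 60<b[0]<114 and b[1][0]>300][0]
print("pin tri",tri(d,bt[1],s,bs[1]),"top z70",onz(d,bt[1],.068))
m=cv2.morphologyEx(mask(d,"blue"),cv2.MORPH_CLOSE,np.ones((9,9)));cn=max(cv2.findContours(m,0,2)[0],key=cv2.contourArea)
r=cv2.minAreaRect(cn);print("stand",r,onz(d,r[0],.03),[onz(d,q,.03)[:2].round(4) for q in cv2.boxPoints(r)])
cr=lambda d,x,y,w,h:cv2.resize(cv2.convertScaleAbs(d["color"][y:y+h,x:x+w],alpha=1.6),(400,400),interpolation=cv2.INTER_CUBIC)
cv2.imwrite("pics/pin.png",np.hstack([cr(d,410,225,57,57),cr(s,338,294,57,57)]))
E
```

```text
screws [[ 0.6242  0.168 ]
 [ 0.5624 -0.0007]
 [ 0.4457  0.0415]
 [ 0.5077  0.2108]]
ctr [0.5349921  0.10491192] yaw -0.35103541277804085 -0.34951146899754815
corner ctr [0.53532611 0.1042266 ] 0.207039742171558 0.14959825255858844
yaw c -0.3483018146643804
back hole [0.56061315 0.17482561] pred [0.56078237 0.17533821]
hinge [0.51429463 0.04697374] pred [0.51435989 0.04857089]
gatehole [0.46184067 0.17144795] 0.13363023585679643 angle 0.7549478931878278
pin tri (array([ 0.49740764, -0.25427036,  0.05837356]), np.float64(0.0032207970932425917)) top z70 [ 0.4984634  -0.25281622  0.068     ]
stand ((438.6158447265625, 250.04266357421875), (20.098541259765625, 44.28304672241211), 83.6598129272461) [ 0.49665143 -0.22236006  0.03      ] [array([ 0.5167, -0.1654]), array([ 0.5267, -0.2754]), array([ 0.4767, -0.2791]), array([ 0.4666, -0.1694])]
```

View pics/pin.png

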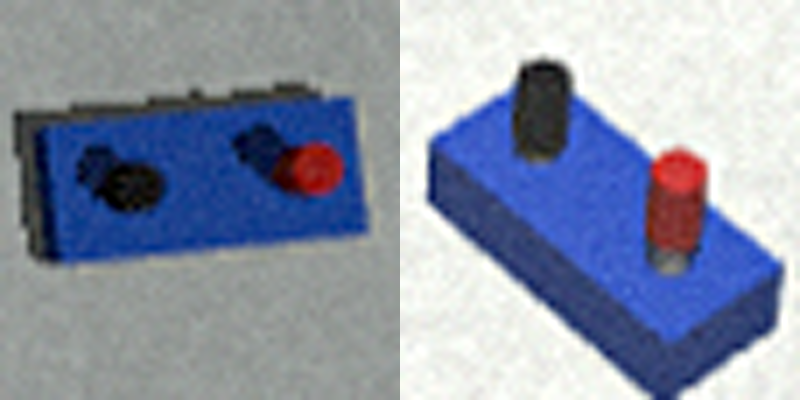

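Left half (top view): red pin head centre at (318,168) in the crop, upright in the right-hand hole; black pin at (135,187). The side half confirms this. So the pin is at about (0.499, -0.2525), the clamp at (0.535, 0.105) with yaw -0.35, and the gate at about 0.755 rad.

```bash
cat >> h.py <<'E'
CT=np.array([.5350,.1047]); CY=-.350
def cl(x,y): return CT+R.from_euler('z',CY).as_matrix()[:2,:2]@[x,y]
def delta(xy,z,ang):
    """tool-axis shift and turn to TCP (xy,z), pointing down, finger line at world angle ang (+-pi)"""
    p,T,o=tool(); ds=T.T@(np.r_[xy,z]-p); j=o["joints"]; dj1=np.arctan2(xy[1],xy[0])-j[0]
    out=[]
    for a in(ang,ang+np.pi):
        y=np.array([np.cos(a),np.sin(a),0]);zz=np.array([0,0,-1.]);G=np.c_[np.cross(y,zz),y,zz]
        rv=R.from_matrix(T.T@G).as_rotvec(); out.append((rv.round(4),"j6->%.2f"%(j[5]+rv[2]+dj1)))
    print("shift",ds.round(4),"dist %.3f"%np.linalg.norm(ds),out)
E
python3 - <<'E'
from h import *
print(cl(-.14,0),cl(0,.075))
delta(cl(-.14,0),.16,CY)
E
```

```text
[0.40348782 0.15270569] [0.56071734 0.17515295]
shift [-0.3443 -0.3398  0.047 ] dist 0.486 [(array([-6.000e-04,  5.000e-04,  1.636e+00]), 'j6->0.71'), (array([-5.0000e-04, -6.0000e-04, -1.5056e+00]), 'j6->-2.43')]
```

The manual's scale: shifts go in units of 5 mm and turns go in units of 0.05 rad. Converting my numbers, -0.344 m is -68.8, -0.34 m is -68, 1.636 rad is 32.72.

Emit:
{"method": "steer_hand", "body": {"steps": [[-68.8,-68,9.4,0,0,32.72,0],[-68.8,-68,9.4,0,0,32.72,0],[-68.8,-68,9.4,0,0,32.72,0],[-68.8,-68,9.4,0,0,32.72,0],[-68.8,-68,9.4,0,0,32.72,0],[-68.8,-68,9.4,0,0,32.72,0],[-68.8,-68,9.4,0,0,32.72,0],[-68.8,-68,9.4,0,0,32.72,0],[-68.8,-68,9.4,0,0,32.72,0],[-68.8,-68,9.4,0,0,32.72,0],[-68.8,-68,9.4,0,0,32.72,0],[-68.8,-68,9.4,0,0,32.72,0]]}}

```text
time: 1.8
ee_pos: [0.4029, 0.1534, 0.1602]
eef_rot: [2.572, 1.804, 0.0]
force: [-0.5, -0.4, -0.7]
finger_gap: 0.0002
finger_force: 0.0
```

```bash
python3 - <<'E'
from h import *
delta(cl(-.14,0),.032,CY)
E
```

```text
shift [-0.0005  0.0008  0.1282] dist 0.128 [(array([0.0001, 0.    , 0.0029]), 'j6->0.71'), (array([-0.0000e+00,  1.0000e-04, -3.1387e+00]), 'j6->-2.43')]
```

Emit:
{"method": "steer_hand", "body": {"steps": [[0,0,12,0,0,0,0],[0,0,24,0,0,0,0],[0,0,25.6,0,0,0,0],[0,0,25.6,0,0,0,0],[-0.6,3,25.6,0,0,0,0],[-0.6,6,25.6,0,0,0,0],[0.8,9,25.6,0,0,0,0],[2,12,25.6,0,0,0,0],[3.2,15,25.6,0,0,0,0],[4,17,25.6,0,0,0,0],[4.4,18.4,25.6,0,0,0,0],[4.4,18.4,25.6,0,0,0,0]]}}

```text
time: 3.3
ee_pos: [0.4981, 0.1418, 0.0321]
eef_rot: [2.574, 1.8, 0.001]
force: [0.5, -0.5, -0.6]
finger_gap: 0.0002
finger_force: 0.0
```

```bash
python3 - <<'E'
from h import *
delta(cl(-.0365,.022),.032,CY)
d=cam("top");cv2.imwrite("pics/push.png",cv2.resize(d["color"][185:290,245:365],None,fx=5,fy=5))
E
```

```text
shift [-0.0002  0.0109  0.0001] dist 0.011 [(array([ 0.001 , -0.    ,  0.0001]), 'j6->0.62'), (array([ 1.0000e-04,  1.6000e-03, -3.1415e+00]), 'j6->-2.53')]
```

View pics/push.png

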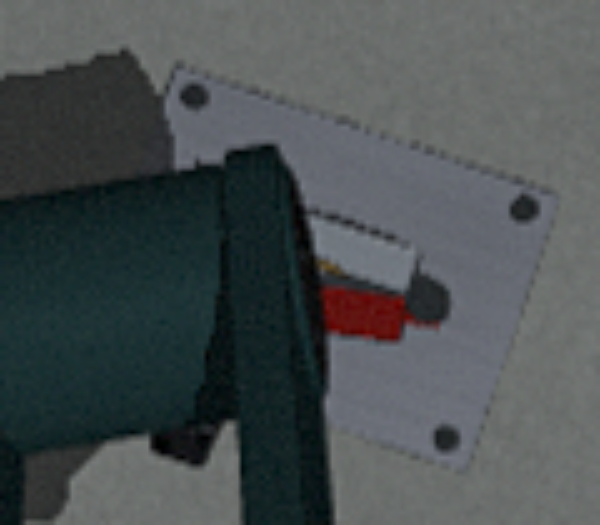

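The picture shows the gate now at roughly 0.2 rad, red edge near crop (360,310), and the finger is pushing it. I'll go on to the stop.

In the tool's units: 0.013 m is 2.6, 0.012 m is 2.4.

Emit:
{"method": "steer_hand", "body": {"steps": [[0,1.2,0,0,0,0,0],[0,2,0,0,0,0,0],[0,2.4,0,0,0,0,0],[0,2.6,0,0,0,0,0],[0,2.6,0,0,0,0,0]]}}

```text
time: 3.98
ee_pos: [0.5095, 0.1374, 0.0321]
eef_rot: [2.574, 1.801, 0.0]
force: [-0.3, 0.4, -1.2]
finger_gap: -0.0005
finger_force: 0.5
```

In the tool's units: 0.004 m is 0.8, 0.002 m is 0.4.

Emit:
{"method": "steer_hand", "body": {"steps": [[0,0.4,0,0,0,0,0],[0,0.8,0,0,0,0,0],[0,0.8,0,0,0,0,0]]}}

```text
time: 4.35
ee_pos: [0.5135, 0.136, 0.0321]
eef_rot: [2.574, 1.801, 0.0]
force: [-1.4, -0.3, -0.4]
finger_gap: 0.0001
finger_force: 0.3
```

Emit:
{"method": "steer_hand", "body": {"steps": [[0,0.2,0,0,0,0,0],[0,0.4,0,0,0,0,0],[0,0.4,0,0,0,0,0]]}}

```text
time: 4.72
ee_pos: [0.5149, 0.1355, 0.0321]
eef_rot: [-2.574, -1.801, 0.0]
force: [-1.3, 2.2, 1.1]
finger_gap: 0.0002
finger_force: 1.1
```

In the tool's units: 0.002 m is 0.4, 0.001 m is 0.2.

Emit:
{"method": "steer_hand", "body": {"steps": [[0,0.2,0,0,0,0,0],[0,0.4,0,0,0,0,0],[0,0.4,0,0,0,0,0]]}}

```text
time: 5.1
ee_pos: [0.5149, 0.1354, 0.032]
eef_rot: [-2.573, -1.799, 0.003]
force: [-5.8, 5.5, 4.5]
finger_gap: 0.0003
finger_force: 3.6
```

Emit:
{"method": "steer_hand", "body": {"steps": [[0,0.2,0,0,0,0,0],[0,0.4,0,0,0,0,0],[0,0.4,0,0,0,0,0]]}}

```text
time: 5.48
ee_pos: [0.515, 0.1354, 0.0319]
eef_rot: [-2.571, -1.797, 0.007]
force: [-9.0, 8.7, 8.4]
finger_gap: -0.0001
finger_force: 5.9
```

```bash
python3 - <<'E'
from h import *
p,_,o=tool();print(R.from_euler('z',-CY).as_matrix()[:2,:2]@(p[:2]-CT))
E
```

```text
[-0.02928936  0.02194812]
```

The TCP has stopped moving and the force is rising, so the gate is at its stop. Backing off and lifting.

In the tool's units: -0.03 m is -6, -0.13 m is -26.

Emit:
{"method": "steer_hand", "body": {"steps": [[0,-6,0,0,0,0,0],[0,-6,-8,0,0,0,0],[0,-6,-20,0,0,0,0],[0,-6,-26,0,0,0,0.06],[0,-6,-26,0,0,0,0.06]]}}

```text
time: 6.1
ee_pos: [0.4936, 0.1444, 0.165]
eef_rot: [2.571, 1.799, 0.01]
force: [-0.0, -0.4, -0.3]
finger_gap: 0.0357
finger_force: 0.0
```

```bash
python3 - <<'E'
from h import *
delta(np.array([.4990,-.2525]),.15,.091)
E
```

```text
shift [-0.371  0.141  0.015] dist 0.397 [(array([ 0.0074, -0.0012, -0.4409]), 'j6->-0.56'), (array([-1.7000e-03, -1.0100e-02,  2.7007e+00]), 'j6->2.58')]
```

Emit:
{"method": "steer_hand", "body": {"steps": [[-74.2,28.2,3,0,0,-8.82,0.05],[-74.2,28.2,3,0,0,-8.82,0.05],[-74.2,28.2,3,0,0,-8.82,0.05],[-74.2,28.2,3,0,0,-8.82,0.05],[-74.2,28.2,3,0,0,-8.82,0.05],[-74.2,28.2,3,0,0,-8.82,0.05],[-74.2,28.2,3,0,0,-8.82,0.05],[-74.2,28.2,3,0,0,-8.82,0.05],[-74.2,28.2,3,0,0,-8.82,0.05],[-74.2,28.2,3,0,0,-8.82,0.05],[-74.2,28.2,3,0,0,-8.82,0.05]]}}

```text
time: 7.48
ee_pos: [0.4958, -0.2514, 0.1471]
eef_rot: [-2.116, -2.322, 0.0]
force: [0.3, 0.2, 0.5]
finger_gap: 0.0499
finger_force: 0.0
```

```bash
python3 - <<'E'
from h import *
delta(np.array([.4990,-.2525]),.047,.091)
d=cam("top");cv2.imwrite("pics/gate.png",cv2.resize(d["color"][185:290,245:365],None,fx=5,fy=5,interpolation=cv2.INTER_CUBIC))
E
```

```text
shift [-0.0014  0.0031  0.1001] dist 0.100 [(array([-0.0003, -0.0001,  0.0015]), 'j6->-0.56'), (array([ 2.0000e-04, -5.0000e-04, -3.1401e+00]), 'j6->-3.70')]
```

View pics/gate.png

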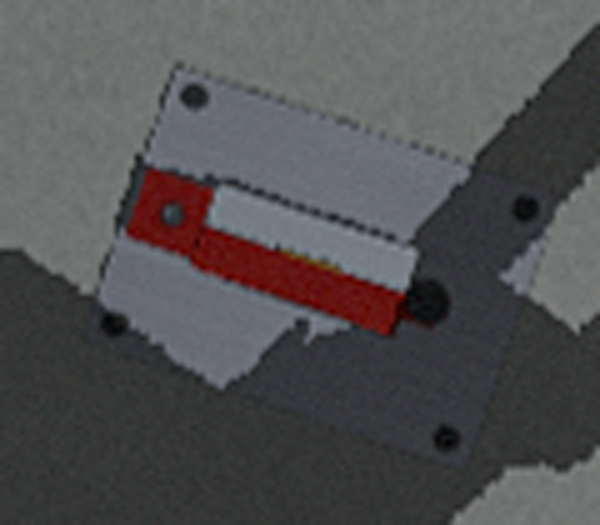

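The gate is shut flush against the back jaw, with its hole at crop (172,214) over the back hole. Now I'll go down onto the pin and grip it.

In the tool's units: 0.1 m is 20, 0.085 m is 17.

Emit:
{"method": "steer_hand", "body": {"steps": [[-0.28,0.6,10,0,0,0,0.05],[-0.28,0.6,17,0,0,0,0.05],[-0.28,0.6,20,0,0,0,0.05],[-0.28,0.6,20,0,0,0,0.05],[-0.28,0.6,20,0,0,0,0],[-0.28,0.6,20,0,0,0,0],[-0.28,0.6,20,0,0,0,0],[-0.28,0.6,20,0,0,0,0]]}}

```text
time: 8.52
ee_pos: [0.4992, -0.2538, 0.0476]
eef_rot: [2.118, 2.32, 0.0]
force: [0.4, -0.5, 0.7]
finger_gap: 0.0001
finger_force: 0.0
```

```bash
python3 - <<'E'
from h import *
d=cam("top");c=lambda x,y:np.array([(x+.5)/5-.5+245,(y+.5)/5-.5+185])
print(onz(d,c(172,214),.054),onz(d,c(175,215),.038),cl(0,.075))
E
```

```text
[0.55982413 0.17418945 0.054     ] [0.56061315 0.17482561 0.038     ] [0.56071734 0.17515295]
```

The gripper shut without gripping anything, so I need to look.

```bash
python3 - <<'E'
from h import *
d=cam("top");s=cam("side")
cr=lambda d,x,y,w,h:cv2.resize(cv2.convertScaleAbs(d["color"][y:y+h,x:x+w],alpha=1.6),(400,400),interpolation=cv2.INTER_CUBIC)
cv2.imwrite("pics/pin2.png",np.hstack([cr(d,400,215,80,80),cr(s,326,274,80,80)]))
print([proj(s,(.4992,-.2538,z)) for z in(.047,.07)], [proj(s,(.499,-.2525,z)) for z in(.042,.07)])
E
```

```text
[array([377.60247357, 324.96601604]), array([378.35380337, 317.72025354])] [array([376.98713121, 326.18828602]), array([377.89278192, 317.38916897])]
```

View pics/pin2.png

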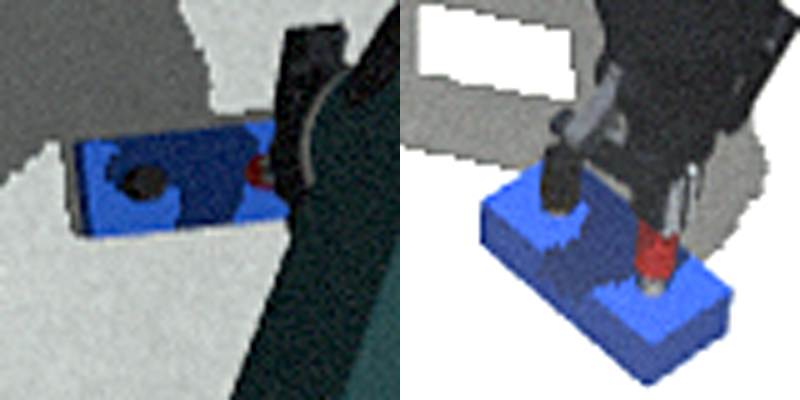

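The red pin still stands upright in its hole, with its head at (655,250) in the right half, and nothing seems to be held. The fingertips look higher than expected, so I'll overlay the expected TCP to find the offset.

```bash
python3 - <<'E'
from h import *
p,T,o=tool();print(o)
out=[]
for n,x,y in(("top",420,185),("side",335,250)):
    d=cam(n);w,h=80,100
    im=d["color"][y:y+h,x:x+w]; im=(255*(im/255.)**.5).astype(np.uint8); im=cv2.resize(im,None,fx=5,fy=5,interpolation=cv2.INTER_CUBIC)
    def q(v):
        P=p+T@np.array(v); a=(proj(d,P)-[x,y]+.5)*5; return tuple(int(i) for i in a)
    for b in((0,0,0),(0,0,-.02),(0,0,-.04),(0,0,-.073)): cv2.circle(im,q(b),3,(0,255,0),-1)
    for b in((.011,0,0),(-.011,0,0)): cv2.circle(im,q(b),3,(255,255,0),-1)
    for b in((0,.02,0),(0,-.02,0)): cv2.circle(im,q(b),3,(255,0,255),-1)
    out.append(im)
cv2.imwrite("pics/ov.png",np.hstack(out))
E
```

```text
{'time': 8.675, 'joints': array([-5.93682312e-01,  4.93734412e-01,  1.75931661e+00, -1.57318693e-04,
        8.88389296e-01, -6.84585965e-01]), 'qd': array([-0.0008949 ,  0.00329434,  0.00103367, -0.00064987,  0.00135178,
        0.00130557]), 'effort': array([ 2.72023077e-03, -5.30874538e+01, -1.94798023e+01, -8.40028224e-04,
       -1.80023744e-03,  7.54174016e-05]), 'ee_pos': array([ 0.49893354, -0.25366611,  0.04722733]), 'eef_rot': array([ 2.11798475e+00,  2.32006169e+00, -1.54855988e-04]), 'force': array([-0.58790479,  0.02735685,  0.66668508]), 'ft_torque': array([ 0.01647843,  0.01189785, -0.01439055]), 'finger_force': 0.0, 'finger_gap': -5.380001676809888e-05}
```

View pics/ov.png

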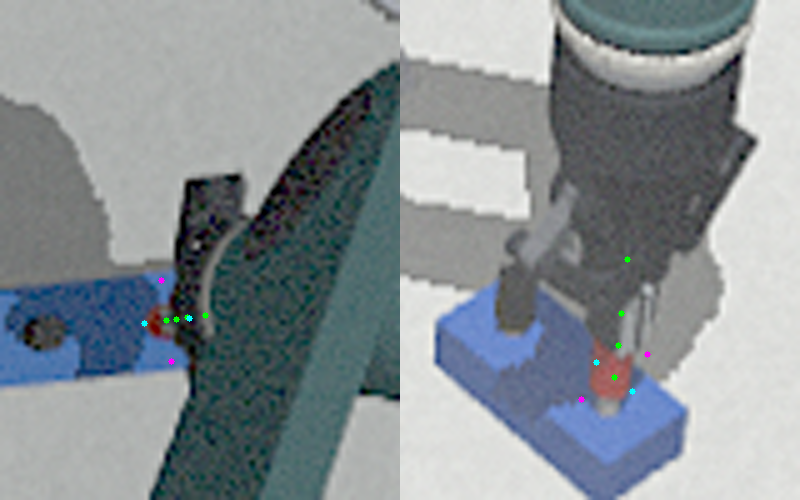

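Overlay: the pin is undisturbed under the tool axis. The fingertips end near (620,345) in the side half, well above the green TCP mark at (614,377), so the real tips seem to be about 25 mm above the reported TCP. I'll check that with a gentle downward touch on the pin head, whose top is at 70 mm.

In the tool's units: 0.002 m is 0.4, 0.001 m is 0.2.

Emit:
{"method": "steer_hand", "body": {"steps": [[0,0,0.2,0,0,0,0],[0,0,0.4,0,0,0,0],[0,0,0.4,0,0,0,0]]}}

```text
time: 9.15
ee_pos: [0.4997, -0.2541, 0.0458]
eef_rot: [2.117, 2.319, 0.0]
force: [-0.6, 0.9, 5.4]
finger_gap: -0.0001
finger_force: 2.6
```

Emit:
{"method": "steer_hand", "body": {"steps": [[0,0,0.2,0,0,0,0],[0,0,0.4,0,0,0,0],[0,0,0.4,0,0,0,0]]}}

```text
time: 9.52
ee_pos: [0.5013, -0.2552, 0.0454]
eef_rot: [2.114, 2.316, 0.001]
force: [-0.1, 0.2, 16.4]
finger_gap: 0.0001
finger_force: 8.1
```

Emit:
{"method": "steer_hand", "body": {"steps": [[0,0,0.2,0,0,0,0],[0,0,0.4,0,0,0,0],[0,0,0.4,0,0,0,0]]}}

```text
time: 9.9
ee_pos: [0.5023, -0.2558, 0.0451]
eef_rot: [2.113, 2.314, 0.002]
force: [-1.5, 2.2, 29.0]
finger_gap: 0.0002
finger_force: 14.8
```

The touch confirms it: contact came at a reported z of 0.046 against the head top at 0.070, so the real fingertips are 24 mm above the reported TCP. I'll correct for that, so the grasp goes to a reported z of 0.023.

Emit:
{"method": "steer_hand", "body": {"steps": [[0.2,0,-9,0,0,0,0.05],[0.2,0,-9,0,0,0,0.05],[0.2,0,-9,0,0,0,0.05],[0.2,0,-9,0,0,0,0.05],[0.2,0,-3,0,0,0,0.05],[0.2,0,2,0,0,0,0.05],[0.2,0,3.6,0,0,0,0.05],[0.2,0,3.6,0,0,0,0.05]]}}

```text
time: 10.9
ee_pos: [0.4982, -0.2522, 0.0223]
eef_rot: [-2.117, -2.319, 0.001]
force: [0.3, -0.2, -0.2]
finger_gap: 0.0501
finger_force: 0.0
```

Emit:
{"method": "steer_hand", "body": {"steps": [[0,0,0,0,0,0,0],[0,0,0,0,0,0,0],[0,0,0,0,0,0,0],[0,0,0,0,0,0,0]]}}

```text
time: 11.4
ee_pos: [0.4994, -0.2531, 0.024]
eef_rot: [2.117, 2.319, 0.0]
force: [-1.2, -0.2, 6.3]
finger_gap: 0.0146
finger_force: 58.5
```

In the tool's units: -0.15 m is -30, -0.13 m is -26.

Emit:
{"method": "steer_hand", "body": {"steps": [[0,0,-4,0,0,0,0],[0,0,-8,0,0,0,0],[0,0,-16,0,0,0,0],[0,0,-26,0,0,0,0],[0,0,-30,0,0,0,0],[0,0,-30,0,0,0,0]]}}

```text
time: 12.15
ee_pos: [0.5, -0.2533, 0.1749]
eef_rot: [2.115, 2.317, 0.001]
force: [-0.5, 1.5, -0.7]
finger_gap: 0.015
finger_force: 58.6
```

```bash
python3 - <<'E'
from h import *
p,T,o=tool();print(p,o["finger_gap"],o["force"])
out=[]
D={n:cam(n) for n in("top","side")}
for n,d in D.items():
    c=proj(d,p+T@[0,0,0]); x,y=int(c[0])-40,int(c[1])-60;w,h=80,100
    im=d["color"][y:y+h,x:x+w]; im=(255*(im/255.)**.5).astype(np.uint8); im=cv2.resize(im,(400,500),interpolation=cv2.INTER_CUBIC)
    def q(v):
        a=(proj(d,p+T@np.array(v))-[x,y]+.5)*5; return tuple(int(i) for i in a)
    for b in((0,0,0),(0,0,-.024),(0,0,-.02+.036)): cv2.circle(im,q(b),2,(0,255,0),-1)
    out.append(im); print(n,x,y)
    for b in blobs(mask(d,"red"),6): print(b[0],b[1].round(1),b[3])
cv2.imwrite("pics/held.png",np.hstack(out))
E
```

```text
[ 0.4999832  -0.25331138  0.17490036] 0.014962498833082144 [-0.47252751  1.48329431 -0.74892222]
top 427 186
503 [294.2 235.6] [270 219  53  32]
160 [533.9 312. ] [528 305  14  16]
side 342 222
107 [3.1 6.5] [ 0  0  9 18]
109 [79.2 90.3] [75 84 10 15]
371 [292.9 227.7] [284 209  18  46]
26 [385.5 271.3] [384 266   4  13]
329 [376.  415.4] [366 406  21  21]
```

View pics/held.png

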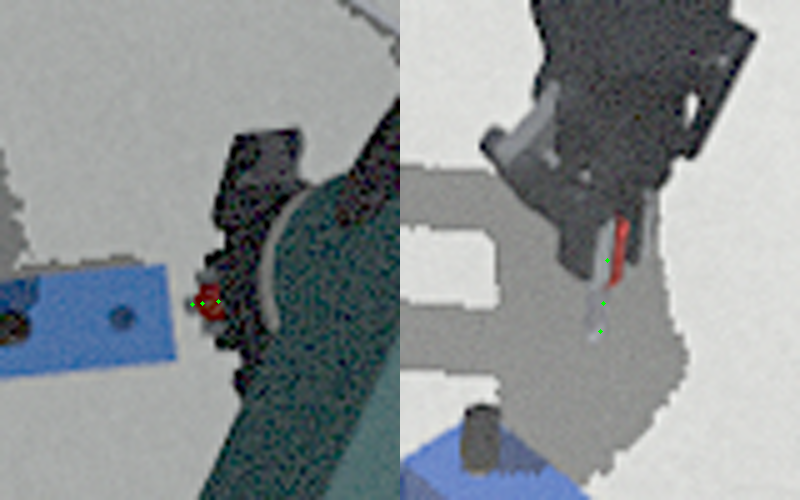

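The held pin hangs vertically between the fingers, with the head at (212,300) in the top half and (620,250) in the side half, and the foot at (595,338). The black pin stays in the stand. Next: carry the pin to above the hole.

```bash
python3 - <<'E'
from h import *
delta(np.array([.5608,.1743]),.165,CY)
E
```

```text
shift [0.4191 0.1011 0.0075] dist 0.431 [(array([-1.00e-03, -4.00e-04,  4.41e-01]), 'j6->0.65'), (array([ 6.0000e-04, -1.4000e-03, -2.7006e+00]), 'j6->-2.49')]
```

Emit:
{"method": "steer_hand", "body": {"steps": [[10,2.4,1.6,0,0,1,0],[20,4.8,1.6,0,0,2,0],[30,7.2,1.6,0,0,3.2,0],[40,9.6,1.6,0,0,4.4,0],[50,12,1.6,0,0,5.6,0],[60,14.4,1.6,0,0,6.6,0],[70,16.8,1.6,0,0,7.6,0],[78,18.8,1.6,0,0,8.4,0],[82,19.8,1.6,0,0,8.82,0],[83.8,20.2,1.6,0,0,8.82,0],[83.8,20.2,1.6,0,0,8.82,0],[83.8,20.2,1.6,0,0,8.82,0]]}}

```text
time: 13.75
ee_pos: [0.5609, 0.1728, 0.1646]
eef_rot: [-2.575, -1.8, 0.002]
force: [0.0, -0.4, -0.4]
finger_gap: 0.0144
finger_force: 58.7
```

```bash
python3 - <<'E'
from h import *
delta(np.array([.5608,.1743]),.083,CY)
p,T,o=tool();print(p)
E
```

```text
shift [ 0.0015 -0.0005  0.0816] dist 0.082 [(array([-0.0008,  0.0011, -0.0005]), 'j6->0.65'), (array([1.7000e-03, 1.3000e-03, 3.1411e+00]), 'j6->3.79')]
[0.56090312 0.172797   0.16456849]
```

The manual's scale: shifts go in units of 5 mm and turns go in units of 0.05 rad. Converting my numbers, 0.06 m is 12, 0.055 m is 11.

Emit:
{"method": "steer_hand", "body": {"steps": [[0.3,0,6,0,0,0,0],[0.3,0,11,0,0,0,0],[0.3,0,12,0,0,0,0],[0.3,0,12,0,0,0,0]]}}

```text
time: 14.25
ee_pos: [0.562, 0.1746, 0.1053]
eef_rot: [2.575, 1.8, -0.0]
force: [0.0, -0.4, -0.4]
finger_gap: 0.0151
finger_force: 58.7
```

```bash
python3 - <<'E'
from h import *
p,T,o=tool();print(p)
s=cam("side"); g=cv2.cvtColor(s["color"],cv2.COLOR_BGR2GRAY)
for t in(-.012,-.006,0,.004,.008,.012,.016,.020,.024):
    c=proj(s,p+T@[0,0,t]); x,y=int(round(c[0])),int(round(c[1]))
    print(t,c.round(1),x-9,g[y,x-9:x+10])
c=proj(s,p+T@[0,0,.01]);e=proj(s,p+T@[0.01,0,.01])-c;f=proj(s,p+T@[0,.01,.01])-c;print("px per 10mm x",e,"y",f)
E
```

```text
[0.56200115 0.17460905 0.1053401 ]
-0.012 [292.1 193.3] 283 [115  50  63  65  68  56  48  40  39  44  34  50  54  66  63  65  69  66
  66]
-0.006 [292.1 195.2] 283 [165 165 125  49  58  63  61  59  56  57  56  62  66  64  68  65  69  69
  66]
0 [292.1 197.1] 283 [151 162 167 156  54  61  62  58  60  90  66  54  71  65  65  60  63  64
  72]
0.004 [292.2 198.3] 283 [152 157 159 156  57  57  63  67  77  89  72  56  66  60  65  66  70  64
  65]
0.008 [292.2 199.6] 283 [157 159 153  47  55  68  63  68  81  77  67  63  66  67  68  66  68  62
  65]
0.012 [292.2 200.8] 283 [156 165 154  52  66  65  66  62  82  84  79  55  65  63  69  65  67  61
  65]
0.016 [292.3 202.1] 283 [157 157 108  58  60  66  64  69  85  84  69  59  64  68  62  64  65  62
  65]
0.02 [292.3 203.3] 283 [158 150  48  64  65  62  64  68  72  69  61  63  69  62  64  62  67  63
  62]
0.024 [292.3 204.5] 283 [162 156  57  71  63  67  59  62  60  68  64  68  64  71  63  58  63  71
  68]
px per 10mm x [-0.88270763 -2.2040715 ] y [ 3.73947981 -0.5788852 ]
```

```bash
python3 - <<'E'
from h import *
s=cam("side");t=cam("top")
print(proj(s,(.5605,.1748,.038)), "seen 292,218.2"); print(onz(s,(292,218.2),.038))
P=[]
for i in range(4): P.append(tool()[0]); cam("top")
print(np.round(P,4),np.mean(P,0))
r=max(blobs(mask(s,"red")),key=lambda b:b[0] if 250<b[1][0]<320 else 0);print(r[0],r[1],r[3])
E
```

```text
[292.15131259 217.7268392 ] seen 292,218.2
[0.55904846 0.17332974 0.038     ]
[[0.5628 0.1752 0.1063]
 [0.5628 0.1753 0.1062]
 [0.5626 0.1753 0.1061]
 [0.5624 0.1753 0.1059]] [0.56265147 0.17526388 0.10612517]
395 [293.39493671 229.08101266] [284 209  18  47]
```

In the tool's units: 0.03 m is 6, -0.0012 m is -0.24.

Emit:
{"method": "steer_hand", "body": {"steps": [[-0.1,-0.24,4,0,0,0,0],[-0.1,-0.24,6,0,0,0,0],[-0.1,-0.24,6,0,0,0,0]]}}

```text
time: 14.98
ee_pos: [0.5598, 0.1751, 0.0744]
eef_rot: [-2.574, -1.8, 0.003]
force: [-0.8, 0.3, -0.4]
finger_gap: 0.0151
finger_force: 58.7
```

Emit:
{"method": "steer_hand", "body": {"steps": [[0,0,0.4,0,0,0,0],[0,0,0.8,0,0,0,0],[0,0,0.8,0,0,0,0]]}}

```text
time: 15.35
ee_pos: [0.5607, 0.1752, 0.0712]
eef_rot: [2.574, 1.801, 0.0]
force: [-0.8, -0.4, -1.7]
finger_gap: 0.0147
finger_force: 58.7
```

Emit:
{"method": "steer_hand", "body": {"steps": [[0,0,0.4,0,0,0,0],[0,0,0.6,0,0,0,0],[0,0,0.6,0,0,0,0]]}}

```text
time: 15.72
ee_pos: [0.5604, 0.1751, 0.068]
eef_rot: [-2.574, -1.801, 0.001]
force: [1.2, -0.3, -1.4]
finger_gap: 0.0148
finger_force: 58.7
```

No contact, and the foot should be at about 50 mm, below the lug top. It's entering.

Emit:
{"method": "steer_hand", "body": {"steps": [[0,0,0.4,0,0,0,0],[0,0,0.8,0,0,0,0],[0,0,0.8,0,0,0,0]]}}

```text
time: 16.1
ee_pos: [0.5603, 0.1751, 0.0638]
eef_rot: [-2.574, -1.801, 0.001]
force: [-0.0, -0.6, -1.7]
finger_gap: 0.015
finger_force: 58.7
```

Emit:
{"method": "steer_hand", "body": {"steps": [[0,0,0.4,0,0,0,0],[0,0,0.8,0,0,0,0],[0,0,0.8,0,0,0,0]]}}

```text
time: 16.48
ee_pos: [0.5604, 0.1751, 0.0599]
eef_rot: [-2.574, -1.801, 0.001]
force: [0.3, 0.0, -0.2]
finger_gap: 0.0146
finger_force: 58.7
```

Emit:
{"method": "steer_hand", "body": {"steps": [[0,0,0.4,0,0,0,0],[0,0,0.8,0,0,0,0],[0,0,0.8,0,0,0,0]]}}

```text
time: 16.85
ee_pos: [0.5604, 0.1751, 0.0559]
eef_rot: [-2.574, -1.801, 0.001]
force: [-0.5, 0.5, -1.1]
finger_gap: 0.0149
finger_force: 58.7
```

Emit:
{"method": "steer_hand", "body": {"steps": [[0,0,0.4,0,0,0,0],[0,0,0.8,0,0,0,0],[0,0,0.8,0,0,0,0]]}}

```text
time: 17.23
ee_pos: [0.5604, 0.1751, 0.0519]
eef_rot: [-2.574, -1.801, 0.001]
force: [-0.2, -0.0, 0.6]
finger_gap: 0.0147
finger_force: 58.7
```

Emit:
{"method": "steer_hand", "body": {"steps": [[0,0,0.6,0,0,0,0],[0,0,1.2,0,0,0,0],[0,0,1.8,0,0,0,0],[0,0,2.4,0,0,0,0],[0,0,2.6,0,0,0,0],[0,0,2.6,0,0,0,0]]}}

```text
time: 17.98
ee_pos: [0.5605, 0.1752, 0.039]
eef_rot: [-2.574, -1.801, 0.0]
force: [0.8, -0.1, -0.2]
finger_gap: 0.0142
finger_force: 58.7
```

In the tool's units: 0.002 m is 0.4, 0.001 m is 0.2.

Emit:
{"method": "steer_hand", "body": {"steps": [[0,0,0.2,0,0,0,0],[0,0,0.4,0,0,0,0],[0,0,0.4,0,0,0,0]]}}

```text
time: 18.35
ee_pos: [0.5605, 0.1752, 0.037]
eef_rot: [2.574, 1.801, -0.0]
force: [-0.2, 0.8, -0.9]
finger_gap: 0.0152
finger_force: 58.7
```

Emit:
{"method": "steer_hand", "body": {"steps": [[0,0,0.2,0,0,0,0],[0,0,0.4,0,0,0,0],[0,0,0.4,0,0,0,0]]}}

```text
time: 18.73
ee_pos: [0.5607, 0.1753, 0.0361]
eef_rot: [2.574, 1.801, 0.001]
force: [-2.7, -0.6, 9.0]
finger_gap: 0.0149
finger_force: 59.8
```

Emit:
{"method": "steer_hand", "body": {"steps": [[0,0,0.2,0,0,0,0],[0,0,0.4,0,0,0,0],[0,0,0.4,0,0,0,0]]}}

```text
time: 19.1
ee_pos: [0.5609, 0.1753, 0.0358]
eef_rot: [2.574, 1.801, 0.002]
force: [-6.7, -1.3, 23.5]
finger_gap: 0.0147
finger_force: 61.6
```

Contact came at the predicted reported z of 0.036, so the head is seated. Releasing and lifting.

In the tool's units: -0.05 m is -10, -0.09 m is -18.

Emit:
{"method": "steer_hand", "body": {"steps": [[0,0,-0.6,0,0,0,0.04],[0,0,-0.6,0,0,0,0.04],[0,0,-0.6,0,0,0,0.04],[0,0,-4,0,0,0,0.04],[0,0,-10,0,0,0,0.085],[0,0,-18,0,0,0,0.085],[0,0,-18,0,0,0,0.085]]}}

```text
time: 19.98
ee_pos: [0.5636, 0.1758, 0.1273]
eef_rot: [2.572, 1.799, 0.011]
force: [0.3, 0.4, -0.5]
finger_gap: 0.0848
finger_force: 0.0
```

```bash
python3 - <<'E'
from h import *
q=cl(0,-.015); print(q); delta(q,.125,CY)
s=cam("side");
for b in blobs(mask(s,"red"),6): print(b[0],b[1].round(1),b[3])
print([proj(s,(.5606,.1748,z)).round(1) for z in(.054,.068,.082)])
E
```

```text
[0.52985653 0.09060941]
shift [-0.0916 -0.0025  0.0019] dist 0.092 [(array([ 0.0065, -0.0038,  0.0001]), 'j6->0.52'), (array([ 0.006 ,  0.0102, -3.1415]), 'j6->-2.62')]
444 [293.2 226.9] [284 203  18  53]
333 [375.9 415.5] [366 406  21  20]
[array([292.1, 213. ]), array([292. , 208.7]), array([291.8, 204.5])]
```

Emit:
{"method": "steer_hand", "body": {"steps": [[-10,-0.2,0,0,0,0,0.085],[-18.4,-0.4,0,0,0,0,0.085],[-18.4,-0.4,0,0,0,0,0.085],[-18.4,-0.4,0,0,0,0,0.085]]}}

```text
time: 20.52
ee_pos: [0.527, 0.0896, 0.1227]
eef_rot: [-2.575, -1.799, 0.001]
force: [0.5, -0.3, 0.6]
finger_gap: 0.0852
finger_force: 0.0
```

```bash
python3 - <<'E'
from h import *
q=cl(0,-.015); delta(q,.006,CY)
E
```

```text
shift [0.0019 0.0024 0.1167] dist 0.117 [(array([-0.0007, -0.    , -0.0008]), 'j6->0.52'), (array([-1.0000e-04,  1.2000e-03,  3.1408e+00]), 'j6->3.66')]
```

In the tool's units: 0.104 m is 20.8, 0.09 m is 18.

Emit:
{"method": "steer_hand", "body": {"steps": [[0.2,0.4,8,0,0,0,0.085],[0.2,0.4,14,0,0,0,0.085],[0.2,0.4,18,0,0,0,0.085],[0.2,0.4,20.8,0,0,0,0.085],[0.2,0.4,20.8,0,0,0,0.085]]}}

```text
time: 21.15
ee_pos: [0.5288, 0.0902, 0.0181]
eef_rot: [-2.573, -1.801, 0.003]
force: [0.2, -0.9, -0.8]
finger_gap: 0.0849
finger_force: 0.0
```

Emit:
{"method": "steer_hand", "body": {"steps": [[0,0,1.2,0,0,0,0.085],[0,0,2.4,0,0,0,0.085],[0,0,2.4,0,0,0,0.085]]}}

```text
time: 21.52
ee_pos: [0.5292, 0.0896, 0.007]
eef_rot: [-2.574, -1.801, 0.0]
force: [-0.5, -0.2, 0.6]
finger_gap: 0.0849
finger_force: 0.0
```

Emit:
{"method": "steer_hand", "body": {"steps": [[0,0,0,0,0,0,0.055],[0,0,0,0,0,0,0.045],[0,0,0,0,0,0,0.03],[0,0,0,0,0,0,0.02],[0,0,0,0,0,0,0.02],[0,0,0,0,0,0,0.02]]}}

```text
time: 22.28
ee_pos: [0.5286, 0.0899, 0.0076]
eef_rot: [-2.574, -1.8, 0.001]
force: [-1.2, 0.7, 5.6]
finger_gap: 0.0424
finger_force: 65.5
```

Emit:
{"method": "steer_hand", "body": {"steps": [[0,0,0,0,0,0,0.02],[0,0,0,0,0,0,0.02],[0,0,0,0,0,0,0.02],[0,0,0,0,0,0,0.02]]}}

```text
time: 22.78
ee_pos: [0.5287, 0.0899, 0.0076]
eef_rot: [-2.574, -1.8, 0.001]
force: [-2.0, 1.1, 6.2]
finger_gap: 0.043
finger_force: 65.5
```

```bash
python3 - <<'E'
from h import *
t=cam("top");s=cam("side")
for n,d in(("t",t),("s",s)):
    for b in blobs(mask(d,"red"),10): print(n,b[0],b[1].round(1),b[3])
print(proj(t,(.5606,.1748,.082)),proj(s,(.5606,.1748,.082)))
g=cv2.cvtColor(s["color"],cv2.COLOR_BGR2GRAY);print(g[198:222:2,284:302])
E
```

```text
t 202 [535.2 312.5] [528 305  16  16]
s 15 [4.2 5.3] [2 2 5 9]
s 175 [296.6 241.1] [293 225   9  31]
s 327 [375.9 415.3] [366 406  21  20]
[277.18602255 226.1613223 ] [291.84062341 204.46611684]
[[ 70  12  18  19  26  19  29  21  17  18  25  22  20  23  22  26  23  28]
 [ 66   8  23  23  23  25  28  17  20  16  22  19  27  26  24  21  20  14]
 [119   4  23  25  23  21  22  22  25  18  17  16  22  17  24  20  27  22]
 [ 79  14  20  22  25  27  26  25  23  26  27  24  21  24  23  22  22  24]
 [ 13  23  20  24  21  27  28  24  22  23  20  21  28  20  19  20  23  19]
 [ 40  27  27  27  20  27  24  26  20  20  24  31  18  20  23  22  23  20]
 [ 29  34  28  27  33  22  22  16  24  16  19  19  21  18  21  18  11  20]
 [ 24  27  28  25  24  25  25  23  22  14  20  24  22  23  23  22  25  16]
 [ 41  16  31  24  33  23  24  23  22  27  22  26  26  27  19  10  22  23]
 [ 55  23  30  17  24  25  23  19  12  27  17  16  20  24  24  16  20  18]
 [100  47  26  30  24  23  25  31  25  27  32  25  23  22  17  28  21  27]
 [ 85  48  26  21  19  22  21  26  22  25  23  30  27  16  19  23  23  21]]
```

```bash
python3 -c "
from workcell import manip
print(manip.job_done())"
```

```text
the job is handed in; nothing more can be done
None
```

The job is handed in at about 23 s: gate shut to its stop, red pin pushed fully home and released, and the gripper still squeezing the closed jaws at about 65 N; the gripper hid the pin from the cameras at the end, so I couldn't recheck it after the squeeze.

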